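# Turn a back-to-front drill-bit drawer round in its cabinet

### The job

One of the two drill-bit drawers in the small bench cabinet was pushed in back to front, so its knob is inside and its plain back end stands out of the bay. Slide that drawer right out, turn it round and slide it back into the same bay, knob outwards, until it is fully home with its front flush with the cabinet. Keep it upright so that the bits do not spill, and leave the other drawer shut and the rest of the bench as it is.

Things in the scene. Friction and masses are not known exactly. Their poses are not given: they have to be found in the camera images.
- cabinet: Low plywood cabinet, fixed to the bench. Origin: on the bench below the middle of the bays' mouth plane; +x points into the bays, z up. Its 9 mm base board (top at z = 0.009), 176 mm wide, reaches from x = -0.175 to x = +0.125: drawers slide on it, in the bays and on the landing in front. Carcass 149 mm wide, 123 mm deep, top at z = 0.056.
- bay_left (a point): Middle of the mouth of the bay at the cabinet's y = +0.035, 26 mm above the bench. Each bay is 61 mm wide, 38 mm high and 114 mm deep to a solid back, its floor is the base board; the 9 mm uprights at its sides have rounded front edges. Axes as the cabinet's.
- bay_right (a point): The same for the bay at the cabinet's y = -0.035.
- drawer_a_centre (a point): Centre of the box of the back-to-front drawer; it may be in either bay. Open-topped wooden box 112 mm long (x), 56 wide (y), 34 high, 0.15-0.31 kg; end walls 8 mm thick, sides 6. Drill bits fixed in it reach up to 14 mm above its underside. +x points from knob end to plain back: at the start opposite to the cabinet's +x, in the end the same way. At the start it stands about 35 mm out of its bay.
- drawer_a_front (a point): Middle of this drawer's front face (the one that carries the knob), half-way up, 56 mm from the box's centre. The round wooden knob stands 36 mm out from it on the centre line, half-way up: neck 12 mm, head (the outer 15 mm) 22 mm thick.
- drawer_a_back (a point): Middle of this drawer's plain back face, half-way up, 56 mm from the box's centre; no knob here.
- drawer_b_centre (a point): Centre of the box of the other drawer, of the same size, in the other bay, rightly fitted and shut with its knob outwards: leave it alone.
- screw_box: Bystander: open carton of screws beside the cabinet, 92x109x58 mm with its flaps; origin under its middle.
- wood_offcut: Bystander: plain wooden offcut on the other side of the cabinet, 50x120x30 mm; origin under its middle.
- pencil: Bystander: pencil lying beside the landing board, 142 mm long, 7 mm thick; origin under its middle.
- drill: Bystander: cordless drill lying on its side, 262x184x57 mm; origin under its middle.
- mallet: Bystander: wooden mallet lying down, 250x110x60 mm; origin under its middle.
- masking_tape: Bystander: roll of masking tape lying flat, 100 mm across, 25 mm high; origin under its middle.
- tape_measure: Bystander: pocket tape measure, 34x79x66 mm; origin under its middle.
Mind the look-alikes: they are no part of the job. Leave any black look-alike of the part that bears drawer_a_centre alone.

How it is judged:
On the way, in this order (a step that is already met when the one before it is completed fails the run):
1. the drawer has been slid right out of its bay, knob and all (x of drawer_a_back in the frame of cabinet below -0.002 m and x of drawer_a_front in the frame of cabinet below -0.038 m), for 0.1 s.
2. turned round, its plain back end has entered a bay (x of drawer_a_back in the frame of cabinet above 0.015 m and x of drawer_a_front in the frame of cabinet below -0.02 m and (y of drawer_a_back in the frame of cabinet between 0.029 and 0.041 m or y of drawer_a_back in the frame of cabinet between -0.041 and -0.029 m) and z of drawer_a_back in the frame of cabinet below 0.034 m), for 0.1 s.
At the end, for the whole second after the job is handed in: The drawer sits in its bay the right way round, knob outwards, flat on the base board, pushed in until its front face is within 4 mm of the cabinet's mouth plane (or behind it), and it stays there (x of drawer_a_front in the frame of cabinet above -0.004 m and x of drawer_a_back in the frame of cabinet above 0.105 m and (y of drawer_a_front in the frame of cabinet between 0.029 and 0.041 m or y of drawer_a_front in the frame of cabinet between -0.041 and -0.029 m) and (y of drawer_a_back in the frame of cabinet between 0.029 and 0.041 m or y of drawer_a_back in the frame of cabinet between -0.041 and -0.029 m) and z of drawer_a_front in the frame of cabinet between 0.02 and 0.032 m and angle between drawer_a_centre's own z axis and vertical below 0.1 rad); the robot touches nothing.
It fails at once if the drawer is tipped by more than about 30 degrees (bits spill) (angle between drawer_a_centre's own z axis and vertical above 0.52 rad).
It fails at once if the other drawer is moved by more than 12 mm (distance of drawer_b_centre from where it was at the start of the episode above 0.012 m).
It fails at once if a bystander is moved by more than 30 mm (distance of any of screw_box, wood_offcut, pencil, drill, mallet, masking_tape, tape_measure from where it was at the start of the episode above 0.03 m).
It also fails if it takes over 72 s, if anything falls off the work surface, if the arm or the gripper's body presses on something with over 40 N, if the wrist force passes 120 N, or if a joint passes its speed limit or range.

### The arm

A 6-joint arm with a two-finger parallel gripper is mounted at the origin on the work surface; the furniture and walls round the work are solid. World frame = base frame: x ahead of the robot, y to its left, z up, the work surface at z = 0. Lengths are in m, angles in rad, forces in N, time in s.
With the tool pointing down it reaches from about 0.325 to 0.9 m from the base axis. Payload 6.1 kg.
Tool frame: the origin (TCP) lies midway between the tips of the shut fingers; the grasp point (between the pads) lies 19 mm behind it; z points along the fingers, y is the line along which they close (so a half turn about z gives the same grasp; the last joint's range is limited). The gripper opens to 87 mm and grips with 3 to 60 N. Pads are 19 mm wide; open, the fingers measure 117 mm over their backs; the gripper's body (75 mm by 190 mm) begins 51 mm behind the grasp point.
Start: joints at [-1.265, 0.22, 1.526, -0, 1.395, -0.126], TCP at [0.262, -0.568, 0.223] pointing down, gripper open.
Joint ranges: [-2.98, 2.98], [-0.91, 2.08], [0.09, 2.57], [-1.24, 4.39], [0.2, 2.65], [-2.68, 2.68]. Speed limits (rad/s): [2.57, 2.57, 3.01, 3.14, 3.14, 3.14].

### API

Orientations are given as a unit quaternion [w, x, y, z].
In Python, from station import robot gives the robot as it stands.
- The arm moves only by the tool step_arm, never from a script. Its argument "series" is a list of rows, each a list of 3 entries, a list of its own where there are three numbers: the turn, a rotation vector about the tool's x, y, z in rad, then the shift along the tool's x, y, z in cm, then the finger opening in cm, from 0 to 8.7. A call has 1 to 5 rows; each row is the pose to reach, as a shift and turn from the pose commanded when the call began, along the tool's axes at that moment; what a row does not reach only later rows make up. A row lasts 1/12 s, in which the tool goes at most 41.7 mm and 7.16 degrees, less where a joint would pass 70% of its speed; a pose out of reach is approached as far as the arm can. A call with a gripper value outside its range is refused whole. The fingers move at their own pace and stop on an object; the grip force is fixed at half the most. Time passes only in rows, so rows that repeat a pose let the fingers close. It gives the time, the measured TCP pose, the force, the opening and the grip force at its end, in the units of the state.
- robot.get_state(): the state, without advancing time (a new reading comes with each control period).
- robot.grab_frame(name): name is "side" or "top" or "wrist"; returns a dict with "img" (420x560x3 uint8, blue, green, red), "intrinsics" (3x3 intrinsics, pixels), "origin" and "rotation" of the camera in the world. Camera axes: x right, y up, looking along -z (the intrinsics and any distortion apply to the point x, -y, -z); pixel columns grow to the right and rows downward; lengths in m; the calibration is good to about 2 mm. A picture is of the moment at which its call begins. There is no depth.
- robot.finish_job(): hands the job in; it is judged then, once.
Trained networks look in the newest picture that a camera, given by its name, has taken for a name from the list of things; names that differ only in an ending like _2 or _b are one class to them, and where a whole thing is asked for, a point or a joint stands for the part that bears it (a point fixed in the world has none). Each returns a list of dicts, best first, with "conf" (0 to 1); they miss things now and then, are a little off and sometimes report something else, mostly with a low value. They report only what shows in the picture. A call takes as long as a camera call. They do not tell look-alikes from the thing itself.
- robot.outline_of(name, camera): "region" (420x560 bool, what is visible of it).
- robot.spot_point(name, camera): "position" ([x, y, z] in m, in world coordinates, good to about 4 mm: a listed point, or the origin of a listed thing).
The state is a dict: "time": time; "joints": joint angles; "joint_vel": joint speeds; "effort": joint torques, N m; "ee_pos": TCP position; "tcp_rot": TCP orientation; "contact_force": force on the tool from outside, world axes, zero at the start; "wrist_torque": the same for the moment, N m; "finger_gap": finger opening in m; "gripper_force": force on a finger pad.
Only numpy, scipy, OpenCV 4.12 (cv2) and the standard library are available. Lean on these libraries where they do the work, as an engineer would, in place of code of your own. Each camera call takes 0.05 s, during which the arm holds its last target. There are 200 camera calls.

## Working session

There is one attempt and no reset: what is moved stays moved. The work goes in short steps, Python scripts to look and compute and a tool call to move; the robot and the scene stay as the last step left them, time stands still between calls to the robot, and variables do not carry over. Pictures are saved under pics/ and viewed, at most 10 in all, crops included, and the job is handed in when it is done.

Besides the shell and the picture viewer there is one more tool, called after ">>>" as name([rows], argument=value, ...), one row to a line, values as JSON. step_arm: Moves the arm, as the interface text tells. Its arguments: {"type":"object","properties":{"series":{"type":"array"}},"required":["series"]}

```bash
mkdir -p pics; ls
cat > h.py <<'E'
from station import robot
import cv2, numpy as np
from scipy.spatial.transform import Rotation as R
def proj(f,p):
    c=np.array(f["rotation"]).T@(np.array(p)-f["origin"]); c=c*[1,-1,-1]
    u=np.array(f["intrinsics"])@c; return u[:2]/u[2]
def ray(f,uv,z):
    d=np.linalg.inv(f["intrinsics"])@[uv[0],uv[1],1]; d=np.array(f["rotation"])@(d*[1,-1,-1])
    o=np.array(f["origin"]); return o+d*(z-o[2])/d[2]
E
python3 - <<'E'
from h import *
for c in ("top","side"):
    f=robot.grab_frame(c); cv2.imwrite(f"pics/{c}0.png",f["img"])
    print(c,f["origin"])
    for n in ["cabinet","bay_left","bay_right","drawer_a_centre","drawer_a_front","drawer_a_back","drawer_b_centre","screw_box","wood_offcut","pencil"]:
        print(n,[(np.round(d["position"],3).tolist(),round(d["conf"],2),proj(f,d["position"]).round().tolist()) for d in robot.spot_point(n,c)[:3]])
s=robot.get_state();print(s)
E
```

```text
pics
top [ 2.41097816e-01 -1.42258508e-03  1.44129521e+00]Traceback (most recent call last):
  File "<stdin>", line 6, in <module>
  File "h.py", line 5, in proj
    c=np.array(f["rotation"]).T@(np.array(p)-f["origin"]); c=c*[1,-1,-1]
      ~~~~~~~~~~~~~~~~~~~~~~~~~^^~~~~~~~~~~~~~~~~~~~~~~~~
ValueError: matmul: Input operand 1 has a mismatch in its core dimension 0, with gufunc signature (n?,k),(k,m?)->(n?,m?) (size 3 is different from 4)
```

```bash
sed -i 's/np.array(f\["rotation"\])/M(f)/' h.py
cat >> h.py <<'E'
def M(f):
    q=np.array(f["rotation"]); return q if q.shape==(3,3) else R.from_quat(np.roll(q,-1)).as_matrix()
E
python3 - <<'E'
from h import *
for c in ("top","side"):
    f=robot.grab_frame(c); cv2.imwrite(f"pics/{c}0.png",f["img"])
    print(c,f["origin"],f["rotation"])
    for n in ["cabinet","bay_left","bay_right","drawer_a_centre","drawer_a_front","drawer_a_back","drawer_b_centre","screw_box","wood_offcut","pencil"]:
        print(n,[(np.round(d["position"],3).tolist(),round(d["conf"],2),proj(f,d["position"]).round().tolist()) for d in robot.spot_point(n,c)[:3]])
s=robot.get_state();print(s)
E
```

```text
top [ 2.41097816e-01 -1.42258508e-03  1.44129521e+00] [ 0.71153059  0.06337799 -0.0591654  -0.69728538]
cabinet [([0.61, -0.001, -0.001], 0.77, [281.0, 162.0]), ([0.517, 0.381, 0.002], 0.3, [140.0, 192.0])]
bay_left [([0.604, 0.042, 0.031], 0.58, [266.0, 160.0])]
bay_right [([0.609, -0.031, 0.022], 0.59, [293.0, 160.0]), ([0.568, 0.036, 0.027], 0.56, [267.0, 174.0]), ([0.612, -0.001, 0.002], 0.32, [281.0, 160.0])]
drawer_a_centre [([0.627, 0.038, 0.032], 0.9, [267.0, 152.0]), ([0.426, 0.218, 0.019], 0.88, [198.0, 225.0]), ([0.637, 0.173, 0.002], 0.28, [218.0, 151.0])]
drawer_a_front [([0.375, 0.196, 0.016], 0.72, [205.0, 245.0])]
drawer_a_back [([0.478, 0.233, 0.015], 0.97, [193.0, 206.0]), ([0.566, 0.036, 0.025], 0.54, [267.0, 175.0])]
drawer_b_centre [([0.568, 0.038, 0.023], 0.72, [267.0, 174.0]), ([0.53, -0.136, -0.001], 0.7, [330.0, 191.0]), ([0.519, 0.376, 0.001], 0.66, [142.0, 191.0])]
screw_box [([0.638, 0.173, 0.001], 0.98, [219.0, 150.0])]
wood_offcut [([0.69, -0.124, -0.002], 0.91, [326.0, 135.0])]
pencil [([0.528, -0.137, -0.0], 0.66, [331.0, 192.0]), ([0.689, -0.123, 0.00
[... 880 characters left out ...]
s': array([-1.26507480e+00,  2.20369803e-01,  1.52650664e+00, -1.26508944e-05,
        1.39464812e+00, -1.26104707e-01]), 'joint_vel': array([-0.00025605,  0.00042972, -0.00117284, -0.0011719 , -0.000525  ,
        0.00092782]), 'effort': array([ 6.07468228e-04, -4.94566011e+01, -3.87707734e+01,  6.98797801e-02,
        4.68341005e-02, -7.34741889e-06]), 'ee_pos': array([ 0.261574  , -0.56764016,  0.22255284]), 'tcp_rot': array([ 3.44633765e-05,  9.76780938e-01,  2.14240516e-01, -3.14935477e-06]), 'contact_force': array([ 0.07192613,  0.06652644, -0.35760481]), 'wrist_torque': array([-1.25631496e-02, -1.16871567e-02,  9.17990773e-05]), 'gripper_force': 0.0, 'finger_gap': 0.08706377523802959}
```

View pics/top0.png

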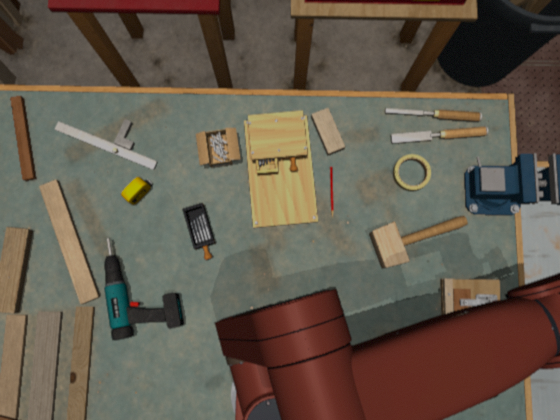

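View pics/side0.png

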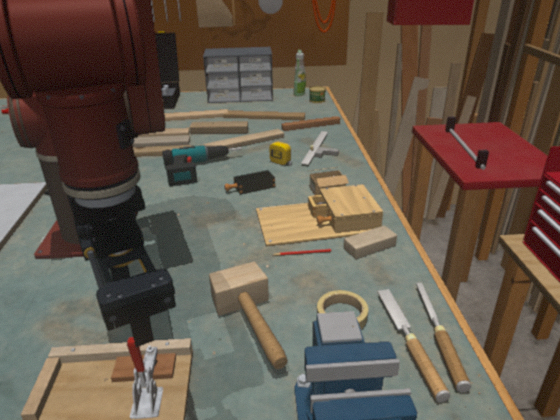

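Run:
```python
from h import *
f=robot.grab_frame("top")
cv2.imwrite("pics/crop0.png",cv2.resize(f["img"][95:265,180:350],None,fx=3.5,fy=3.5,interpolation=cv2.INTER_CUBIC))
```

```text
(no output)
```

View pics/crop0.png

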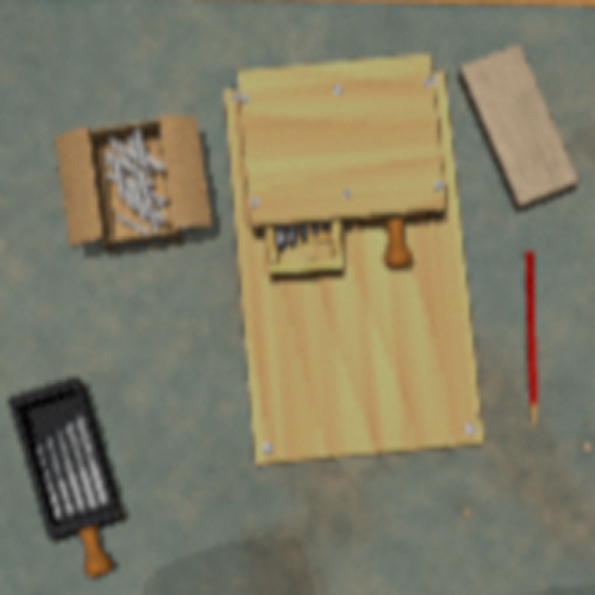

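Run:
```python
from h import *
f=robot.grab_frame("top")
px=lambda u,v:(180+u/3.5,95+v/3.5)
fl,fr,bl=[ray(f,px(*p),.009) for p in((257,463),(483,440),(225,90))]
cl,cr=[ray(f,px(*p),.056) for p in((252,226),(445,212))]
kl,kr=[ray(f,px(*p),.043) for p in((271,274),(344,268))]
print(fl,fr,bl,cl,cr,kl,kr)
for a,b in((fl,fr),(cl,cr),(kl,kr)): d=a-b; print("yaw",np.arctan2(-d[0],d[1]),np.hypot(*d[:2]))
d=bl-fl;print("yaw",np.arctan2(d[1],d[0]),np.hypot(*d[:2]))
```

```text
[0.42522597 0.07005767 0.009     ] [ 0.44640576 -0.10230283  0.009     ] [0.72176235 0.10367447 0.009     ] [0.59930496 0.07652851 0.056     ] [ 0.61304082 -0.06901701  0.056     ] [0.56545911 0.06177901 0.043     ] [0.57121278 0.00649996 0.043     ]
yaw 0.12226779342779796 0.17365691734185537
yaw 0.09409632817154805 0.14619224925500374
yaw 0.10371077055231859 0.0555776836087431
yaw 0.11288292980241098 0.29843578044466457
```

Three candidates: the black drawer on the bench at top-picture (200,227) is the look-alike. The drawer with its knob out at (293,165) is drawer b. The light box standing out of the left bay, plain end outwards, at (267,168) is the one meant, and the crop confirms it.

>>> step_arm([
  [[0,0,0],[13.6,-10.4,0],7],
  [[0,0,0],[13.6,-10.4,0],7],
  [[0,0,0],[13.6,-10.4,0],7],
  [[0,0,0],[13.6,-10.4,0],7],
  [[0,0,0],[13.6,-10.4,0],7],
])

```text
time: 1.72
ee_pos: [0.3441, -0.411, 0.2225]
tcp_rot: [-0.001, 0.976, 0.216, 0.001]
contact_force: [0.6, 0.2, 0.2]
finger_gap: 0.0707
gripper_force: 0.0
```

>>> step_arm([
  [[0,0,0],[13.6,-10.4,0],7],
  [[0,0,0],[13.6,-10.4,0],7],
  [[0,0,0],[13.6,-10.4,0],7],
  [[0,0,0],[13.6,-10.4,0],7],
  [[0,0,0],[13.6,-10.4,0],7],
])

```text
time: 2.13
ee_pos: [0.4238, -0.2599, 0.2228]
tcp_rot: [-0.001, 0.976, 0.217, 0.001]
contact_force: [0.5, -0.3, -1.1]
finger_gap: 0.0699
gripper_force: 0.0
```

>>> step_arm([
  [[0,0,0],[13.6,-10.4,0],7],
  [[0,0,0],[13.6,-10.4,0],7],
  [[0,0,0],[13.6,-10.4,0],7],
  [[0,0,0],[13.6,-10.4,0],7],
  [[0,0,0],[13.6,-10.4,0],7],
])

```text
time: 2.55
ee_pos: [0.5037, -0.1087, 0.2229]
tcp_rot: [-0.001, 0.976, 0.217, 0.001]
contact_force: [-0.4, 0.1, 0.3]
finger_gap: 0.0701
gripper_force: 0.0
```

>>> step_arm([
  [[0,0,0.1],[13.6,-10.2,2],7],
  [[0,0,0.2],[13.6,-10.2,4],7],
  [[0,0,0.32],[13.6,-10.2,6],7],
  [[0,0,0.32],[13.6,-10.2,6],7],
  [[0,0,0.32],[13.6,-10.2,6],7],
])

```text
time: 2.97
ee_pos: [0.5825, 0.0391, 0.1598]
tcp_rot: [-0.001, 0.998, 0.057, -0.001]
contact_force: [-0.8, -0.0, 0.9]
finger_gap: 0.07
gripper_force: 0.0
```

```bash
cat >> h.py <<'E'
YAW=.112; O=np.array([.608,.0035,0.])
def C(p): return O+R.from_euler("z",YAW).apply(p)     # cabinet -> world
def IC(p): return R.from_euler("z",-YAW).apply(np.asarray(p)-O)
def go(p,yang=None):
    "cabinet-frame TCP target, tool-y angle relative to the cabinet"
    s=robot.get_state(); T=R.from_quat(np.roll(s["tcp_rot"],-1))
    print("cab tcp",IC(s["ee_pos"]).round(4),"shift cm",(T.inv().apply(C(p)-s["ee_pos"])*100).round(2))
    if yang is not None:
        a=YAW+yang; y=[np.cos(a),np.sin(a),0]; z=[0,0,-1]
        G=R.from_matrix(np.c_[np.cross(y,z),y,z]); print("turn",(T.inv()*G).as_rotvec().round(4),"joints",s["joints"].round(2))
E
python3 - <<'E'
from h import *
f=robot.grab_frame("wrist"); im=f["img"].copy()
for n in["drawer_a_centre","drawer_a_back","bay_left","bay_right","cabinet"]:
    print(n,[(IC(d["position"]).round(4).tolist(),round(d["conf"],2)) for d in robot.spot_point(n,"wrist")[:2]])
for p in([-.036,.063,.043],[-.036,.007,.043],[0,.0745,.056],[0,-.0745,.056],[-.175,.088,.009],[-.175,-.088,.009]):
    cv2.drawMarker(im,tuple(int(v) for v in proj(f,C(p))),(0,0,255),0,14,1)
cv2.imwrite("pics/w1.png",im)
go([-.021,.035,.016],-np.pi/2)
E
```

```text
drawer_a_centre []
drawer_a_back [([-0.0346, 0.038, 0.0253], 0.96), ([0.07, -0.1359, 0.0007], 0.24)]
bay_left [([0.0026, 0.0373, 0.0245], 0.65)]
bay_right [([0.0703, -0.1344, 0.0029], 0.74), ([0.0013, -0.0328, 0.0269], 0.69)]
cabinet [([0.0039, -0.0011, -0.0028], 0.64)]
cab tcp [-0.0217  0.0334  0.1637] shift cm [ 0.05 -0.17 14.77]
turn [ 0.0009 -0.0013 -0.0014] joints [-0.08  0.17  1.7  -0.    1.27  1.38]
```

View pics/w1.png

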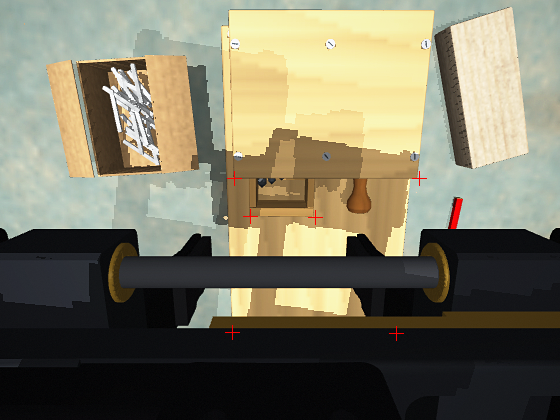

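The wrist view shows the box's back wall at (250–315, 216), exactly on my markers, and drawer b's knob at (360,195), clear of the fingers. I'll descend and grip.

>>> step_arm([
  [[0,0,0],[0,-0.2,4],7],
  [[0,0,0],[0,-0.2,8],7],
  [[0,0,0],[0,-0.2,11.5],7],
  [[0,0,0],[0,-0.2,14.3],7],
  [[0,0,0],[0,-0.2,14.3],7],
])

```text
time: 3.68
ee_pos: [0.5771, 0.0366, 0.0141]
tcp_rot: [-0.0, 0.998, 0.055, -0.005]
contact_force: [-1.9, 0.1, -0.9]
finger_gap: 0.0701
gripper_force: 0.0
```

>>> step_arm([
  [[0,0,0],[0,0,0],4.5],
  [[0,0,0],[0,0,0],4.5],
  [[0,0,0],[0,0,0],4.5],
  [[0,0,0],[0,0,0],4.5],
  [[0,0,0],[0,0,0],4.5],
])

```text
time: 4.1
ee_pos: [0.5848, 0.0373, 0.0229]
tcp_rot: [0.001, 0.998, 0.056, 0.003]
contact_force: [-1.2, -2.8, 7.1]
finger_gap: 0.0556
gripper_force: 30.0
```

>>> step_arm([
  [[0,0,0],[-1,0,0],4.5],
  [[0,0,0],[-2.5,0,0],4.5],
  [[0,0,0],[-4,0,0],4.5],
  [[0,0,0],[-5.5,0,0],4.5],
  [[0,0,0],[-7,0,0],4.5],
])

```text
time: 4.52
ee_pos: [0.5162, 0.03, 0.0229]
tcp_rot: [0.0, 0.998, 0.056, 0.005]
contact_force: [-0.5, 0.0, 1.6]
finger_gap: 0.0559
gripper_force: 30.0
```

>>> step_arm([
  [[0,0,0],[-1.5,0,0],4.5],
  [[0,0,0],[-3,0,0],4.5],
  [[0,0,0],[-4.5,0,0],4.5],
  [[0,0,0],[-5.5,0,0],4.5],
  [[0,0,0],[-5.8,0,0],4.5],
])

```text
time: 4.93
ee_pos: [0.4585, 0.0234, 0.0229]
tcp_rot: [0.001, 0.998, 0.056, 0.005]
contact_force: [1.3, 0.3, 0.4]
finger_gap: 0.056
gripper_force: 30.0
```

Run:
```python
from h import *
f=robot.grab_frame("top")
cv2.imwrite("pics/t2.png",cv2.resize(f["img"][95:265,180:350],None,fx=3.5,fy=3.5,interpolation=cv2.INTER_CUBIC))
s=robot.get_state();print(s["finger_gap"],s["contact_force"])
for c in("top","wrist"):
    robot.grab_frame(c)
    for n in["drawer_a_centre","drawer_a_front","drawer_a_back"]:
        print(c,n,[(IC(d["position"]).round(4).tolist(),round(d["conf"],2)) for d in robot.spot_point(n,c)[:2]])
go([-.14,.035,.02],-np.pi/2)
```

```text
0.05574197007854206 [-1.11818543  0.49911139  6.20042599]
top drawer_a_centre [([-0.1596, 0.2318, 0.0174], 0.83), ([-0.0014, -0.038, 0.0227], 0.7)]
top drawer_a_front [([-0.2128, 0.219, 0.0182], 0.76), ([-0.0475, 0.0404, 0.0251], 0.58)]
top drawer_a_back [([-0.1065, 0.2441, 0.0161], 0.62)]
wrist drawer_a_centre [([-0.1049, 0.0344, 0.024], 0.88)]
wrist drawer_a_front [([-0.0482, 0.0332, 0.0255], 0.74)]
wrist drawer_a_back [([-0.1635, 0.038, 0.0242], 0.84)]
cab tcp [-0.1467  0.0365  0.0229] shift cm [0.67 0.15 0.29]
turn [ 0.0015 -0.006  -0.0001] joints [-0.12  0.07  2.11 -0.    0.96  1.34]
```

View pics/t2.png

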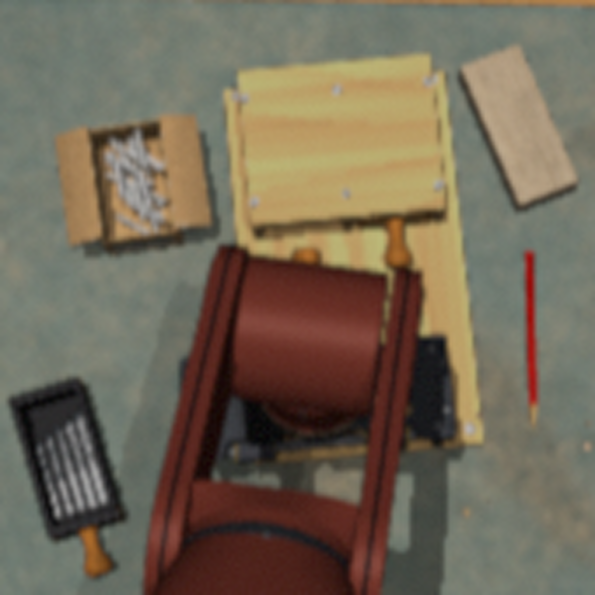

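The drawer is right out: its knob at crop (307,257) is clear of the mouth, and the wrist network puts its centre at cabinet x = -0.105. I'll re-grip it at its middle.

>>> step_arm([
  [[0,0,0],[0,0,0],7],
  [[0,0,0],[0,0,0],7],
  [[0,0,0],[0,0,0],7],
  [[0,0,0],[2,0,0],7],
  [[0,0,0],[4.3,0,0],7],
])

```text
time: 5.8
ee_pos: [0.4964, 0.0288, 0.019]
tcp_rot: [-0.0, 0.998, 0.056, -0.001]
contact_force: [0.8, -0.3, 1.2]
finger_gap: 0.0692
gripper_force: 0.0
```

>>> step_arm([
  [[0,0,0],[0,0,0.4],7],
  [[0,0,0],[0,0,0.4],4.5],
  [[0,0,0],[0,0,0.4],4.5],
  [[0,0,0],[0,0,0.4],4.5],
  [[0,0,0],[0,0,0.4],4.5],
])

```text
time: 6.22
ee_pos: [0.4964, 0.0286, 0.015]
tcp_rot: [-0.0, 0.998, 0.056, -0.001]
contact_force: [0.0, -0.4, -2.7]
finger_gap: 0.0556
gripper_force: 30.0
```

>>> step_arm([
  [[0,0,0],[0,0,-1],4.5],
  [[0,0,0],[0,0,-2.5],4.5],
  [[0,0,0],[0,0,-4],4.5],
  [[0,0,0],[0,0,-5.5],4.5],
  [[0,0,0],[-2,0,-6.5],4.5],
])

```text
time: 6.63
ee_pos: [0.4811, 0.0261, 0.0836]
tcp_rot: [0.0, 0.998, 0.056, 0.003]
contact_force: [1.0, -1.5, -1.2]
finger_gap: 0.0558
gripper_force: 30.0
```

Run:
```python
from h import *
f=robot.grab_frame("side")
cv2.imwrite("pics/s3.png",cv2.resize(f["img"][120:300,200:420],None,fx=3,fy=3,interpolation=cv2.INTER_CUBIC))
s=robot.get_state();print(s["finger_gap"],s["contact_force"],s["wrist_torque"])
robot.grab_frame("wrist")
for n in["drawer_a_centre","drawer_a_front","drawer_a_back"]:
        print(n,[(IC(d["position"]).round(4).tolist(),round(d["conf"],2)) for d in robot.spot_point(n,"wrist")[:2]])
go([-.12,.035,.09],-np.pi/2)
```

```text
0.055630987239959136 [ 1.31555269  1.76796699 -4.21249401] [ 0.20293505 -0.05315649  0.00992877]
drawer_a_centre [([-0.1209, 0.0342, 0.0904], 0.78), ([-0.1639, 0.2303, 0.0189], 0.56)]
drawer_a_front [([-0.0688, 0.0363, 0.095], 0.86)]
drawer_a_back []
cab tcp [-0.1269  0.0373  0.0805] shift cm [ 0.69  0.23 -0.94]
turn [-0.     -0.0003 -0.0004] joints [-0.11  0.02  2.03  0.    1.09  1.35]
```

View pics/s3.png

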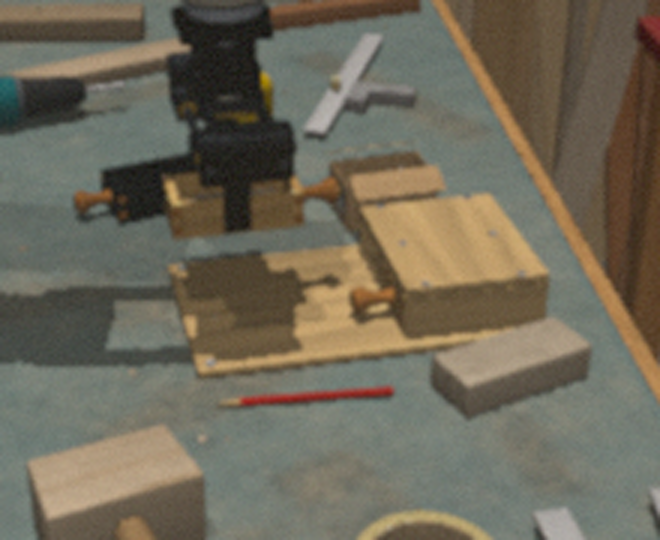

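The drawer hangs level in the gripper at crop (235,205), knob towards the cabinet. I'll turn it round now.

>>> step_arm([
  [[0,0,-0.12],[0,0,0],4.5],
  [[0,0,-0.24],[0,0,0],4.5],
  [[0,0,-0.36],[0,0,0],4.5],
  [[0,0,-0.48],[0,0,0],4.5],
  [[0,0,-0.6],[0,0,0],4.5],
])

```text
time: 7.3
ee_pos: [0.4776, 0.0264, 0.0797]
tcp_rot: [-0.0, 0.936, 0.351, -0.001]
contact_force: [0.3, 0.4, -2.5]
finger_gap: 0.0559
gripper_force: 30.0
```

>>> step_arm([
  [[0,0,-0.12],[0,0,0],4.5],
  [[0,0,-0.24],[0,0,0],4.5],
  [[0,0,-0.36],[0,0,0],4.5],
  [[0,0,-0.48],[0,0,0],4.5],
  [[0,0,-0.6],[0,0,0],4.5],
])

```text
time: 7.72
ee_pos: [0.4776, 0.0264, 0.0797]
tcp_rot: [-0.001, 0.791, 0.612, -0.0]
contact_force: [0.2, 0.2, -3.1]
finger_gap: 0.056
gripper_force: 30.0
```

>>> step_arm([
  [[0,0,-0.12],[0,0,0],4.5],
  [[0,0,-0.24],[0,0,0],4.5],
  [[0,0,-0.36],[0,0,0],4.5],
  [[0,0,-0.48],[0,0,0],4.5],
  [[0,0,-0.6],[0,0,0],4.5],
])

```text
time: 8.13
ee_pos: [0.4776, 0.0264, 0.0797]
tcp_rot: [-0.001, 0.574, 0.819, -0.0]
contact_force: [-0.3, 0.1, -3.1]
finger_gap: 0.0557
gripper_force: 30.0
```

>>> step_arm([
  [[0,0,-0.12],[0,0,0],4.5],
  [[0,0,-0.24],[0,0,0],4.5],
  [[0,0,-0.36],[0,0,0],4.5],
  [[0,0,-0.48],[0,0,0],4.5],
  [[0,0,-0.6],[0,0,0],4.5],
])

```text
time: 8.55
ee_pos: [0.4776, 0.0264, 0.0797]
tcp_rot: [-0.001, 0.307, 0.952, -0.0]
contact_force: [0.6, 0.0, -2.7]
finger_gap: 0.056
gripper_force: 30.0
```

>>> step_arm([
  [[0,0,-0.12],[0,0,0],4.5],
  [[0,0,-0.24],[0,0,0],4.5],
  [[0,0,-0.36],[0,0,0],4.5],
  [[0,0,-0.48],[0,0,0],4.5],
  [[0,0,-0.6],[0,0,0],4.5],
])

```text
time: 8.97
ee_pos: [0.4776, 0.0264, 0.0797]
tcp_rot: [-0.001, 0.012, 1.0, 0.0]
contact_force: [0.2, -1.4, -3.2]
finger_gap: 0.0556
gripper_force: 30.0
```

>>> step_arm([
  [[0,0,-0.1],[0,0,0],4.5],
  [[0,0,-0.14],[0,0,0],4.5],
  [[0,0,-0.14],[0,0,0],4.5],
  [[0,0,-0.14],[0,0,0],4.5],
])

```text
time: 9.3
ee_pos: [0.4776, 0.0264, 0.0799]
tcp_rot: [-0.001, -0.054, 0.999, 0.0]
contact_force: [0.2, 0.1, -3.2]
finger_gap: 0.0556
gripper_force: 30.0
```

Run:
```python
from h import *
f=robot.grab_frame("wrist"); im=f["img"].copy()
for p in([0,.0745,.056],[0,-.0745,.056],[-.175,.088,.009],[-.175,-.088,.009],[-.127,.037,.08]):
    cv2.drawMarker(im,tuple(int(v) for v in proj(f,C(p))),(0,0,255),0,14,1)
cv2.imwrite("pics/w4.png",im)
for n in["drawer_a_centre","drawer_a_front","drawer_a_back","bay_left","bay_right","cabinet"]:
        print(n,[(IC(d["position"]).round(4).tolist(),round(d["conf"],2)) for d in robot.spot_point(n,"wrist")[:2]])
go([-.12,.035,.03],np.pi/2)
f=robot.grab_frame("side")
cv2.imwrite("pics/s4.png",cv2.resize(f["img"][120:300,200:420],None,fx=3,fy=3,interpolation=cv2.INTER_CUBIC))
```

```text
drawer_a_centre [([-0.1277, 0.0364, 0.0906], 0.91)]
drawer_a_front [([-0.185, 0.035, 0.0919], 0.77)]
drawer_a_back []
bay_left []
bay_right []
cabinet []
cab tcp [-0.1268  0.0372  0.0805] shift cm [-0.68 -0.22  5.05]
turn [ 0.     -0.     -0.0022] joints [-0.11  0.03  2.03  0.    1.09 -1.79]
```

View pics/w4.png

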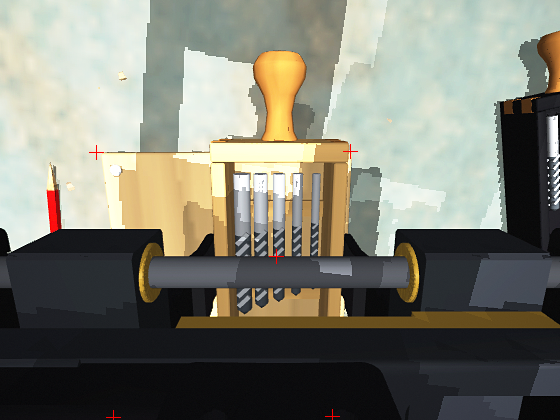

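The turned drawer hangs straight, knob now away from the cabinet at (279,95), with the bits in place. I'll lower it onto the landing and start it into the bay.

>>> step_arm([
  [[0,0,0],[-0.5,0,2],4.5],
  [[0,0,0],[-1,0,4],4.5],
  [[0,0,0],[-1.5,0,5.5],4.5],
  [[0,0,0],[-1.5,0,6.3],4.5],
  [[0,0,0],[-1.5,0,6.3],4.5],
])

```text
time: 10.12
ee_pos: [0.4918, 0.028, 0.0161]
tcp_rot: [-0.001, -0.055, 0.998, 0.0]
contact_force: [-0.7, -0.1, -2.5]
finger_gap: 0.0558
gripper_force: 30.0
```

>>> step_arm([
  [[0,0,0],[-1,0,0],4.5],
  [[0,0,0],[-2.5,0,0],4.5],
  [[0,0,0],[-3.8,0,0],4.5],
  [[0,0,0],[-4.5,0,0],4.5],
  [[0,0,0],[-4.5,0,0],4.5],
])

```text
time: 10.53
ee_pos: [0.5393, 0.0328, 0.0188]
tcp_rot: [0.001, -0.055, 0.998, -0.0]
contact_force: [-0.3, 1.3, -2.2]
finger_gap: 0.0557
gripper_force: 30.0
```

Run:
```python
from h import *
f=robot.grab_frame("side"); im=f["img"].copy()
cv2.imwrite("pics/s5.png",cv2.resize(im[170:270,240:400],None,fx=5,fy=5,interpolation=cv2.INTER_CUBIC))
print(robot.get_state()["contact_force"])
go([-.025,.037,.016],np.pi/2)
```

```text
[-0.40810628  0.01620866 -2.96865994]
cab tcp [-0.0663  0.037   0.0182] shift cm [-4.13  0.01  0.23]
turn [-0.0002  0.0007 -0.0016] joints [-0.09  0.26  1.9  -0.    0.98 -1.77]
```

View pics/s5.png

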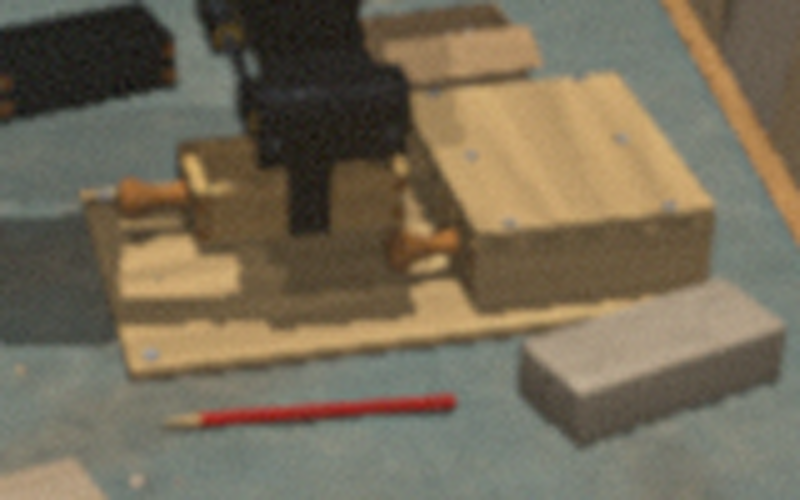

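The drawer is just short of the left bay's mouth, its back end at crop (402,170), and level. I'll insert it slowly.

>>> step_arm([
  [[0,0,0],[-0.6,0,0.1],4.5],
  [[0,0,0],[-1.2,0,0.1],4.5],
  [[0,0,0],[-1.8,0,0.1],4.5],
  [[0,0,0],[-2.2,0,0.1],4.5],
  [[0,0,0],[-2.2,0,0.1],4.5],
])

```text
time: 11.0
ee_pos: [0.5604, 0.0353, 0.0168]
tcp_rot: [0.001, -0.055, 0.998, -0.0]
contact_force: [-0.0, -0.1, -2.2]
finger_gap: 0.0559
gripper_force: 30.0
```

>>> step_arm([
  [[0,0,0],[-0.6,0,0.1],4.5],
  [[0,0,0],[-1.2,0,0.1],4.5],
  [[0,0,0],[-1.8,0,0.1],4.5],
  [[0,0,0],[-1.8,0,0.1],4.5],
  [[0,0,0],[-1.8,0,0.1],4.5],
])

```text
time: 11.42
ee_pos: [0.5776, 0.0373, 0.0155]
tcp_rot: [0.0, -0.055, 0.998, -0.0]
contact_force: [-0.7, 0.4, -3.8]
finger_gap: 0.0557
gripper_force: 30.0
```

>>> step_arm([
  [[0,0,0],[0,0,0],6.8],
  [[0,0,0],[0,0,0],6.8],
  [[0,0,0],[0,0,0],6.8],
  [[0,0,0],[0,0,0],6.8],
  [[0,0,0],[0,0,-3],6.8],
])

```text
time: 11.83
ee_pos: [0.5722, 0.0375, 0.0402]
tcp_rot: [-0.005, -0.055, 0.998, 0.001]
contact_force: [-2.3, 0.7, -1.4]
finger_gap: 0.0672
gripper_force: 0.0
```

>>> step_arm([
  [[0,0,0],[0,0,-4],6.8],
  [[0,0,0],[4,0,-4],6.8],
  [[0,0,0],[8,0,-4],3],
  [[0,0,0],[11.5,0,-4],0],
  [[0,0,0],[11.5,0,-4],0],
])

```text
time: 12.25
ee_pos: [0.4544, 0.0252, 0.0828]
tcp_rot: [-0.005, -0.055, 0.998, 0.001]
contact_force: [-0.7, 0.1, -0.9]
finger_gap: 0.0553
gripper_force: 0.0
```

Run:
```python
from h import *
for c in("wrist","side"):
    robot.grab_frame(c)
    for n in["drawer_a_centre","drawer_a_front","drawer_a_back","bay_left","drawer_b_centre"]:
        print(c,n,[(IC(d["position"]).round(4).tolist(),round(d["conf"],2)) for d in robot.spot_point(n,c)[:3]])
print(robot.get_state()["finger_gap"])
go([-.14,.037,.018],np.pi/2)
```

```text
wrist drawer_a_centre [([-0.162, 0.2286, 0.0195], 0.89)]
wrist drawer_a_front [([-0.2135, 0.221, 0.0185], 0.91), ([-0.0863, 0.037, 0.0253], 0.63)]
wrist drawer_a_back []
wrist bay_left []
wrist drawer_b_centre []
side drawer_a_centre [([-0.159, 0.2331, 0.013], 0.97), ([-0.028, 0.0414, 0.0195], 0.79), ([-0.0819, 0.0335, 0.0248], 0.7)]
side drawer_a_front [([-0.2078, 0.2193, 0.0156], 0.76), ([-0.0827, 0.0339, 0.0266], 0.64)]
side drawer_a_back [([-0.1014, 0.2447, 0.02], 0.97), ([0.0296, 0.0355, 0.0247], 0.91)]
side bay_left [([-0.0008, 0.0385, 0.0262], 0.71)]
side drawer_b_centre [([-0.2406, -0.3519, 0.0014], 0.21)]
0.007952001886314286
cab tcp [-0.1416  0.0372  0.0854] shift cm [-0.16 -0.02  6.74]
turn [ 0.0001 -0.0003 -0.0017] joints [-0.12 -0.02  2.06 -0.    1.1  -1.8 ]
```

>>> step_arm([
  [[0,0,0],[0.9,0,2],0],
  [[0,0,0],[0.9,0,4.5],0],
  [[0,0,0],[0.9,0,6.3],0],
  [[0,0,0],[0.9,0,6.7],0],
  [[0,0,0],[0.9,0,6.7],0],
])

```text
time: 13.27
ee_pos: [0.4525, 0.0239, 0.0172]
tcp_rot: [-0.002, -0.055, 0.998, 0.0]
contact_force: [0.7, 0.1, 0.7]
finger_gap: 0.0004
gripper_force: 0.0
```

>>> step_arm([
  [[0,0,0],[-1,0,0],0],
  [[0,0,0],[-2.2,0,0],0],
  [[0,0,0],[-3.4,0,0],0],
  [[0,0,0],[-4.6,0,0],0],
  [[0,0,0],[-5.5,0,0],0],
])

```text
time: 13.68
ee_pos: [0.5111, 0.0297, 0.0202]
tcp_rot: [0.001, -0.055, 0.998, -0.0]
contact_force: [-4.1, -1.0, 4.8]
finger_gap: 0.0007
gripper_force: 2.5
```

>>> step_arm([
  [[0,0,0],[-0.7,0,0],0],
  [[0,0,0],[-1.4,0,0],0],
  [[0,0,0],[-2.1,0,0],0],
  [[0,0,0],[-2.7,0,0],0],
  [[0,0,0],[-3.2,0,0],0],
])

```text
time: 14.1
ee_pos: [0.5409, 0.0333, 0.0187]
tcp_rot: [-0.0, -0.055, 0.998, -0.0]
contact_force: [-4.9, -1.3, 3.0]
finger_gap: 0.0006
gripper_force: 2.0
```

Run:
```python
from h import *
for c in("side","wrist"):
    robot.grab_frame(c)
    for n in["drawer_a_front","drawer_a_back","drawer_a_centre"]:
        print(c,n,[(IC(d["position"]).round(4).tolist(),round(d["conf"],2)) for d in robot.spot_point(n,c)[:3]])
go([-.0445,.037,.018],np.pi/2); print(robot.get_state()["contact_force"])
```

```text
side drawer_a_front [([-0.2124, 0.2188, 0.0179], 0.79), ([-0.0122, 0.0358, 0.0282], 0.7), ([0.069, -0.137, 0.0019], 0.15)]
side drawer_a_back [([-0.1003, 0.2429, 0.0176], 0.84)]
side drawer_a_centre [([-0.1612, 0.2327, 0.0135], 0.72), ([0.0357, 0.0375, 0.0214], 0.5)]
wrist drawer_a_front []
wrist drawer_a_back []
wrist drawer_a_centre []
cab tcp [-0.0638  0.0371  0.0185] shift cm [-1.93 -0.01  0.06]
turn [ 0.      0.0004 -0.0019] joints [-0.08  0.27  1.89  0.    0.98 -1.77]
[ 0.80554397 -0.11672529  0.20660785]
```

>>> step_arm([
  [[0,0,0],[-0.4,0,0],0],
  [[0,0,0],[-0.8,0,0],0],
  [[0,0,0],[-1.2,0,0],0],
  [[0,0,0],[-1.4,0,0],0],
])

```text
time: 14.83
ee_pos: [0.5549, 0.0348, 0.0185]
tcp_rot: [0.0, -0.055, 0.998, -0.0]
contact_force: [-2.4, -0.3, -1.3]
finger_gap: 0.0007
gripper_force: 0.7
```

>>> step_arm([
  [[0,0,0],[-0.1,0,0],0],
  [[0,0,0],[-0.2,0,0],0],
])

```text
time: 15.0
ee_pos: [0.5561, 0.035, 0.0185]
tcp_rot: [-0.001, -0.055, 0.998, -0.0]
contact_force: [-4.3, -0.2, 2.8]
finger_gap: -0.0
gripper_force: 1.8
```

>>> step_arm([
  [[0,0,0],[-0.1,0,0],0],
  [[0,0,0],[-0.2,0,0],0],
])

```text
time: 15.17
ee_pos: [0.5583, 0.0353, 0.0184]
tcp_rot: [-0.0, -0.055, 0.998, 0.0]
contact_force: [-1.9, 0.0, -0.1]
finger_gap: 0.0007
gripper_force: 0.9
```

>>> step_arm([
  [[0,0,0],[-0.15,0,0],0],
  [[0,0,0],[-0.15,0,0],0],
])

```text
time: 15.33
ee_pos: [0.5602, 0.0354, 0.0185]
tcp_rot: [0.0, -0.055, 0.998, 0.0]
contact_force: [-1.1, -0.3, -0.7]
finger_gap: 0.0004
gripper_force: 0.4
```

>>> step_arm([
  [[0,0,0],[-0.15,0,0],0],
  [[0,0,0],[-0.15,0,0],0],
])

```text
time: 15.5
ee_pos: [0.5603, 0.0355, 0.0185]
tcp_rot: [-0.001, -0.055, 0.998, -0.0]
contact_force: [-6.5, -1.7, 4.8]
finger_gap: 0.0006
gripper_force: 3.2
```

>>> step_arm([
  [[0,0,0],[-0.15,0,0],0],
  [[0,0,0],[-0.15,0,0],0],
])

```text
time: 15.67
ee_pos: [0.5603, 0.0355, 0.0184]
tcp_rot: [-0.003, -0.055, 0.998, -0.0]
contact_force: [-12.1, -1.9, 9.8]
finger_gap: 0.0005
gripper_force: 6.1
```

The TCP stopped where expected while the force rose, so the drawer is against the back of the bay. I'll back off, clear away and check.

>>> step_arm([
  [[0,0,0],[1,0,0],0],
  [[0,0,0],[4,0,0],0],
  [[0,0,0],[6,0,-3],0],
  [[0,0,0],[6,0,-7],0],
  [[0,0,0],[6,0,-11],0],
])

```text
time: 16.08
ee_pos: [0.501, 0.0293, 0.1284]
tcp_rot: [-0.001, -0.055, 0.998, 0.0]
contact_force: [1.7, 0.6, 0.7]
finger_gap: 0.0005
gripper_force: 0.0
```

>>> step_arm([
  [[0,0,0],[4,0,-4],0],
  [[0,0,0],[8,0,-6],0],
  [[0,0,0],[8,0,-10],0],
  [[0,0,0],[8,0,-10],0],
])

```text
time: 16.42
ee_pos: [0.4242, 0.02, 0.2341]
tcp_rot: [0.004, -0.055, 0.998, -0.001]
contact_force: [2.0, -0.4, 0.1]
finger_gap: 0.0
gripper_force: 0.0
```

Run:
```python
from h import *
f=robot.grab_frame("side")
a=cv2.resize(f["img"][170:270,240:400],None,fx=5,fy=5,interpolation=cv2.INTER_CUBIC)
for n in["drawer_a_front","drawer_a_centre","screw_box","wood_offcut","pencil"]:
    print(n,[(d["position"].round(4) if hasattr(d["position"],"round") else d["position"],IC(d["position"]).round(4).tolist(),round(d["conf"],2)) for d in robot.spot_point(n,"side")[:3]])
cv2.imwrite("pics/s6.png",a)
```

```text
drawer_a_front [([0.3726, 0.1981, 0.0122], [-0.2122, 0.2197, 0.0122], 0.64), ([0.6094, 0.0374, 0.025], [0.0052, 0.0335, 0.025], 0.56)]
drawer_a_centre [([0.4226, 0.2163, 0.0148], [-0.1605, 0.2322, 0.0148], 0.79), ([0.6049, 0.0413, 0.0264], [0.0011, 0.0379, 0.0264], 0.38)]
screw_box []
wood_offcut []
pencil [([0.5309, -0.1377, 0.0014], [-0.0924, -0.1317, 0.0014], 0.44)]
```

View pics/s6.png

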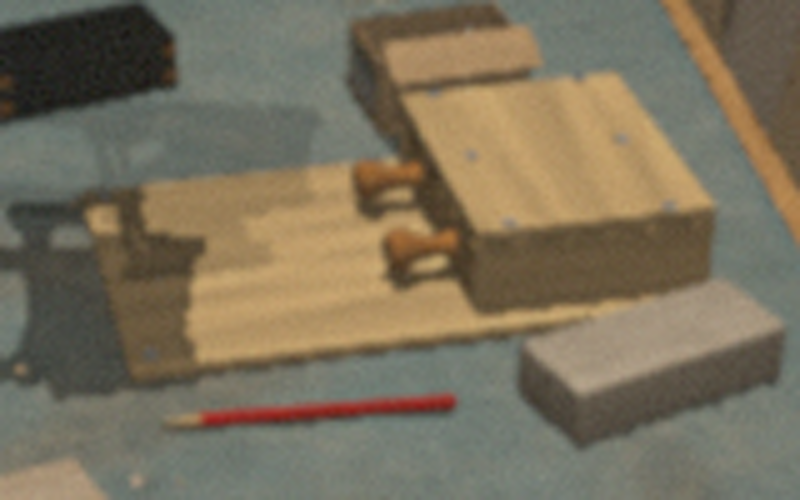

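Both knobs, at crop (390,180) and (422,248), stand out equally with their fronts flush, and the bystanders haven't moved. I'm handing the job in.

```bash
python3 -c "
from station import robot
print(robot.finish_job())"
```

```text
the job is handed in; nothing more can be done
None
```

The drawer has been turned round and pushed fully home in its left bay, knob outwards; I handed the job in at about 16.5 s, and the call gave no verdict.

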